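# Unlock the parts cabinet and open the drawer that comes free

### The arm

A 6-joint arm with a two-finger parallel gripper is mounted at the origin on a cart in front of the work surface, level with it; the furniture and walls round the work are solid. World frame = base frame: x ahead of the robot, y to its left, z up, the work surface at z = 0. Lengths are in mm, angles in rad, forces in N, time in s.
With the tool pointing down it reaches from about 300 to 775 mm from the base axis. Payload 14.6 kg.
Tool frame: the origin (TCP) lies midway between the tips of the shut fingers; the grasp point (between the pads) lies behind it (manip.grip_depth is the z of the grasp point in the tool frame, in mm); z points along the fingers, y is the line along which they close (so a half turn about z gives the same grasp; the last joint's range is limited). The gripper opens to 94 mm and grips with 3 to 60 N. Pads are 16 mm wide; open, the fingers measure 119 mm over their backs; the gripper's body (75 mm by 177 mm) begins 78 mm behind the grasp point.
Start: joints at [1.071, 0.3, 1.521, -0, 1.321, -0.067], TCP at [230.674, 499.278, 205.446] pointing down, gripper open.
Joint ranges: [-3.03, 3.03], [-0.79, 2.21], [0.23, 2.52], [-1.04, 4.18], [0, 3.07], [-2.55, 2.55]. Speed limits (rad/s): [2.22, 2.22, 2.57, 3.14, 3.14, 3.14].

### API

Orientations are given as [roll, pitch, yaw] about the fixed x, y, z axes, in that order (R = Rz(yaw) Ry(pitch) Rx(roll)).
In Python, from cell import manip gives the robot as it stands.
- The arm moves only by the tool shift_gripper, called after "Request:" as name(argument=value, ...), one argument or row to a line, values as JSON. Schema: {"type":"object","properties":{"ticks":{"type":"array","items":{"type":"array","prefixItems":[{"type":"array","items":{"type":"number"},"minItems":3,"maxItems":3},{"type":"array","items":{"type":"number"},"minItems":3,"maxItems":3}],"minItems":2,"maxItems":2},"minItems":1,"maxItems":5},"aperture":{"type":"number"},"grip_n":{"type":"number"},"only":{"type":"string"},"quiet":{"type":"boolean"},"lines":{"type":"string"}},"required":["ticks"],"additionalProperties":false}. ticks is a list of rows, 1 to 5 of them, each written [[dx, dy, dz], [rx, ry, rz]]: dx, dy, dz in shares of 500 mm (1.0 is 500 mm), then a rotation vector rx, ry, rz in shares of 4 rad (1.0 is 4 rad); each row is the pose to reach, as a shift and turn from the pose commanded when the call began, along the tool's axes at that moment; what a row does not reach only later rows make up. A row lasts 1/10 s, in which the tool goes at most 50 mm and 0.15 rad, less where a joint would pass 70% of its speed; a pose out of reach is approached as far as the arm can. aperture is the finger opening in mm, set as the call begins (left out keeps the last). The fingers move at their own pace and stop on an object; grip_n is the grip in N (left out, the last holds). Time passes only in rows, so rows that do not move let the fingers close. The tool returns the time, the measured TCP pose, the force, the opening and the grip force at its end. only (a regular expression) keeps the lines of the reply that match it, lines (a string "A,B") keeps lines A to B, and quiet returns only ok. No shift or turn number may pass 1 either way. Input that does not fit is refused with a message, and nothing moves.
- manip.read_state(): the state, without advancing time (a new reading comes with each control period).
- manip.camera(name): name is "side" or "top" or "wrist"; returns (picture, depth): 384x512x3 uint8, red, green, blue; 384x512 float32, mm along the optical axis (not along the pixel's ray), 0 where there is no reading.
- manip.camera_info(name): a dict with "K" (3x3 intrinsics, pixels), "dist" ([k1, k2, p1, p2, k3] as OpenCV has them; the pictures are not rectified), "rvec" (rotation vector, rad) and "tvec" (3), from world to camera coordinates, as OpenCV has them; the wrist camera has in their place "mount" (4x4, takes a point from camera to tool coordinates, whose origin is the TCP and whose axes are the flange's). Camera axes: x right, y down, z forward; pixel columns grow to the right and rows downward; lengths in mm; the calibration is good to about 2 mm. A picture is of the moment at which its call begins: read the wrist's pose just before it. camera_info takes no time and is no camera call.
- manip.sign_off(): hands the job in; it is judged then, once.
The state is a dict: "clock": time; "joints": joint angles; "qd": joint speeds; "effort": joint torques, N m; "eef_pos": TCP position; "eef_rot": TCP orientation; "wrist_force": force on the tool from outside, world axes, zero at the start; "moment": the same for the moment, N m; "finger_gap": finger opening in mm; "finger_force": force on a finger pad.
Only numpy, scipy, OpenCV 4.12 (cv2) and the standard library are available. Lean on these libraries where they do the work, as an engineer would, in place of code of your own. Each camera call takes 0.05 s, during which the arm holds its last target. There are 200 camera calls.

### The job

Unlock the two-drawer parts cabinet by turning the red handle on its top a quarter turn anticlockwise, from the red marks to the green ones. Then pull the one drawer that has come free all the way out to its stop: a hidden interlock still holds the other one, and nothing shows which, so try them with a gentle pull and do not force a drawer that is held. Leave the held drawer shut, let go, and do not disturb the loose things lying about.

Things in the scene. Friction and masses are not known exactly. Their poses are not given: they have to be found in the camera images.
- cabinet: grey bench cabinet, fixed, 200 deep x 270 wide x 100 high mm, two blue drawer fronts side by side. Origin at bench level below the axis of the red handle; -x points the way the drawers open, +y to the left drawer, z up. Shut drawer fronts lie at x = -78 mm, the back at +130, the sides at y = +-135, the flat top at z = 100
- lock (a joint): angle of the red rotary handle, rad: 0 = locked (bar along cabinet y, at the red marks; both drawers bolted), 1.57 = unlocked (bar along cabinet x, at the green marks); anticlockwise from above is positive. A spring snaps it to the nearer end, over the centre at 0.79; about 0.15 N m to turn
- lock_grip (a point): middle of the red bar grip on the axis of the rotary handle, 128 mm above the bench; the bar is 58 long, 14 thick, 24 high mm (z = 116 to 140 mm above the bench), on a 26 mm round hub. The point's y axis lies along the bar
- drawer_left (a joint): travel of the left drawer (cabinet's +y side), m: 0 = shut, 0.10 = fully open at its stop. A free drawer slides against 2 to 3 N of friction and stays where it is left; a held one gives only about 3 mm and then stops dead
- drawer_right (a joint): travel of the right drawer (cabinet's -y side), m: as for the left one
- handle_left (a point): middle of the left drawer's aluminium bar handle, 78 mm above the bench, 42 mm before the drawer front (37 mm free behind the bar). Bar along cabinet y, 78 long, 10 thick, 12 high mm, on two 10 mm posts 68 mm apart. Axes as the cabinet's; at cabinet x = -120, y = +67.5 mm when shut
- handle_right (a point): the same on the right drawer; at cabinet x = -120 mm, y = -67.5 mm when shut
- tweezers: green tweezers, 16x118x9 mm, lying loose across the cabinet top near its back edge; origin under their middle. Not to be disturbed
- amber_tape: roll of amber tape, 67 mm across, 12 high, loose on the bench to the right; origin under its middle. Not to be disturbed
- screwdriver: red screwdriver, 136 long, 15 thick, loose on the bench to the right; origin under its middle. Not to be disturbed
- blue_cap: blue round cap, 48 mm across, 15 high, loose on the bench to the right; origin under its middle. Not to be disturbed
- microscope: white boom microscope, fixed furniture to the right of the cabinet, to be kept clear of on the way. Origin at bench level below its boom. Its head hangs about 60 to 270 mm to the left (+y) of the origin, 150 to 400 mm above the bench; its two eyepieces reach 220 mm towards the robot (-x), 330 to 400 mm up

How it is judged (in metres and radians):
On the way, in this order (a step that is already met when the one before it is completed fails the run):
1. the red handle is turned to the unlocked position with both drawers still shut (value of joint lock above 1.35 rad and value of joint each of drawer_left, drawer_right below 0.01 m), for 0.2 s.
2. one drawer is pulled out to its stop (value of joint any of drawer_left, drawer_right above 0.092 m), for 0.2 s.
At the end, for the whole second after the job is handed in: The red handle stands unlocked (above 1.35 rad), the free drawer is out to its stop (more than 92 of 100 mm), the other drawer is shut (less than 10 mm out) (value of joint lock above 1.35 rad and ((value of joint drawer_left above 0.092 m and value of joint drawer_right below 0.01 m) or (value of joint drawer_right above 0.092 m and value of joint drawer_left below 0.01 m))); the robot touches nothing.
It fails at once if a drawer held by the interlock is pulled with more than 40 N (contact force between tumbler and drawer_left above 40 N or contact force between tumbler and drawer_right above 40 N).
It fails at once if a loose thing (tweezers, tape, cap or screwdriver) is moved more than 30 mm (distance of any of tweezers, amber_tape, blue_cap, screwdriver from where it was at the start of the episode above 0.03 m).
It also fails if it takes over 64 s, if anything falls off the work surface, if the arm or the gripper's body presses on something with over 40 N, if the wrist force passes 120 N, or if a joint passes its speed limit or range.

## Working session

There is one attempt and no reset: what is moved stays moved. The work goes in short steps, Python scripts to look and compute and a tool call to move; the robot and the scene stay as the last step left them, time stands still between calls to the robot, and variables do not carry over. Pictures are saved under pics/ and viewed, at most 10 in all, crops included, and the job is handed in when it is done.

```bash
ls; mkdir -p pics; python3 - <<'E'
from cell import manip
import cv2
s=manip.read_state();print(s, manip.grip_depth)
for n in("top","side"):
    p,d=manip.camera(n);cv2.imwrite(f"pics/{n}0.png",p[:,:,::-1]);print(n,manip.camera_info(n),(d>0).mean())
print(manip.camera_info("wrist"))
E
```

```text
pics
{'clock': 0.0, 'joints': array([ 1.07141241e+00,  3.00471359e-01,  1.52159993e+00, -9.42906492e-06,
        1.32069730e+00, -6.65751480e-02]), 'qd': array([ 0.00141321, -0.0006631 , -0.00056882, -0.00219975,  0.00029424,
        0.00048065]), 'effort': array([-3.03390516e-03, -5.31799901e+01, -3.52734876e+01,  7.07216584e-02,
        2.44917726e-02, -1.08624711e-04]), 'eef_pos': array([230.54488256, 499.05063371, 204.8782154 ]), 'eef_rot': array([-3.14041871e+00, -6.91178543e-05,  2.70878619e+00]), 'wrist_force': array([-0.68921218, -0.47416184, -0.76358309]), 'moment': array([ 0.00011662, -0.0441212 ,  0.03921484]), 'finger_force': 0.0, 'finger_gap': 93.75477168558845} -18.8
top {'K': array([[356.00597978,   0.        , 262.51594286],
       [  0.        , 356.00597978, 193.37356063],
       [  0.        ,   0.        ,   1.        ]]), 'dist': array([0.03841149, 0.        , 0.        , 0.        , 0.        ]), 'rvec': array([ 2.14090774, -2.17027965,  0.17411254]), 'tvec': array([ 62.45344319, 559.05931549, 922.9554997 ])} 0.9958953857421875
side {'K': array([[380.02732475,  
[... 234 characters left out ...]
2, -2.69422793,  1.57161148]), 'tvec': array([ 539.2493307 ,   80.84472895, 1039.09863002])} 0.9960581461588541
{'K': array([[287.99894382,   0.        , 254.3903319 ],
       [  0.        , 287.99894382, 189.56291376],
       [  0.        ,   0.        ,   1.        ]]), 'dist': array([0.00538664, 0.        , 0.        , 0.        , 0.        ]), 'mount': array([[-1.41372779e-04, -9.66268398e-01, -2.57537109e-01,
         7.44293174e+01],
       [ 9.99999918e-01, -3.88113074e-05, -4.03322952e-04,
        -6.61077552e-01],
       [ 3.79722871e-04, -2.57537145e-01,  9.66268324e-01,
        -1.78770863e+02],
       [ 0.00000000e+00,  0.00000000e+00,  0.00000000e+00,
         1.00000000e+00]])}
```

View pics/top0.png

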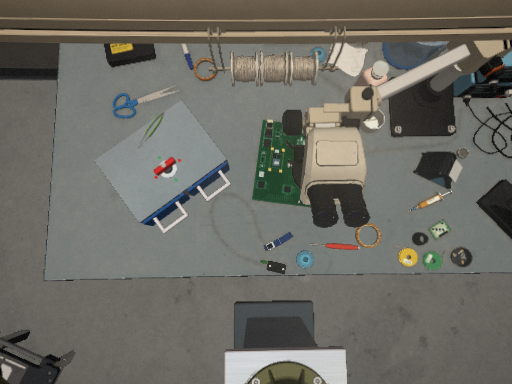

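View pics/side0.png

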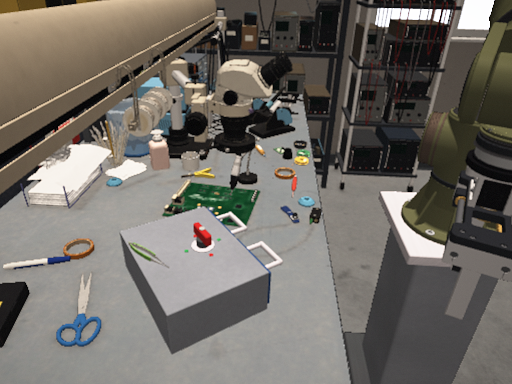

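The top view shows the cabinet turned about 35°. The red bar is at about (165,165) and the white handles at (170,218) and (213,187). The tweezers are at (152,127). The arm is out of the way.

```bash
cat > h.py <<'E'
from cell import manip
import cv2, numpy as np
def cloud(n):
    p,d=manip.camera(n);i=manip.camera_info(n)
    v,u=np.mgrid[:384,:512];uv=np.stack([u,v],-1).reshape(-1,1,2).astype(float)
    r=cv2.undistortPoints(uv,i["K"],i["dist"]).reshape(384,512,2)
    c=np.dstack([r,np.ones((384,512))])*d[...,None]
    if n=="wrist":
        return p,c
    R=cv2.Rodrigues(i["rvec"])[0];return p,(c-i["tvec"])@R
def rect(q):
    return cv2.minAreaRect(q.astype(np.float32))
E
python3 - <<'E'
from h import *
p,X=cloud("top");f=p.astype(int);z=X[...,2]
box=np.zeros(z.shape,bool);box[90:235,85:240]=1
top=box&(abs(z-100)<8)
r=rect(X[top][:,:2]);print("top",r,top.sum(),np.median(z[top]))
print(cv2.boxPoints(r))
red=box&(f[...,0]>120)&(f[...,1]<60)&(f[...,2]<60)&(z>120)
print("red",red.sum(),np.median(z[red]),rect(X[red][:,:2]),X[red].mean(0))
wh=box&(f.min(-1)>170)&(abs(z-84)<12)
n,l,st,c=cv2.connectedComponentsWithStats(wh.astype(np.uint8))
for k in range(1,n):
    if st[k,4]>15:
        q=X[l==k];print("h",c[k],st[k,4],np.median(q[:,2]),rect(q[:,:2]))
E
```

```text
top ((640.0511474609375, 312.50201416015625), (210.0912628173828, 271.35888671875), 36.32560348510742) 8082 99.5131303695589
[[475.04684 359.5878 ]
 [635.79254 140.96379]
 [805.0554  265.41623]
 [644.30975 484.04022]]
red 85 139.1213360751735 ((617.9317626953125, 295.6504211425781), (12.26010513305664, 54.074798583984375), 36.103431701660156) [617.20467021 295.08322606 139.18015674]
h [215.27922078 187.35064935] 154 82.52780226520119 ((576.744873046875, 181.77947998046875), (44.31316375732422, 74.59234619140625), 36.351768493652344)
h [172.12903226 219.34193548] 155 83.09388729985479 ((496.536376953125, 290.9967041015625), (44.723323822021484, 74.23963928222656), 36.4757080078125)
```

```bash
cat >> h.py <<'E'
from scipy.spatial.transform import Rotation as Rt
TH=np.radians(36.35);O=np.array([618.5,296.3])
def cab(x,y): return O+[x*np.cos(TH)-y*np.sin(TH),x*np.sin(TH)+y*np.cos(TH)]
def to(x,y,z,yaw):
    s=manip.read_state();R=Rt.from_euler("xyz",s["eef_rot"])
    print("move",np.round(R.inv().apply(np.array([x,y,z])-s["eef_pos"]),1),
      "rot",np.round((R.inv()*Rt.from_euler("xyz",[np.pi,0,yaw])).as_rotvec(),3),"t",s["clock"],"j",np.round(s["joints"],2),"F",np.round(s["wrist_force"],1))
E
python3 - <<'E'
from h import *
p,X=cloud("top")
m=(X[...,2]>150)&(X[...,2]<450)&(X[...,0]>250)&(X[...,0]<900);m[:,:260]=0
print("micro max y",X[m][:,1].max(),X[m][:,0].min())
f=p.astype(int);z=X[...,2];b=np.zeros(z.shape,bool);b[100:150,130:180]=1
g=b&(f[...,1]>f[...,0]+40)&(f[...,1]>f[...,2]+40);q=X[g][:,:2]-O
c,s=np.cos(TH),np.sin(TH);l=q@np.array([[c,-s],[s,c]]);print("tw",l.min(0),l.max(0))
to(*O,205,2.2053)
E
```

```text
micro max y 62.22654168202613 450.5556900662894Traceback (most recent call last):
  File "<stdin>", line 7, in <module>
    return umr_minimum(a, axis, None, out, keepdims, initial, where)
ValueError: zero-size array to reduction operation minimum which has no identity
```

```bash
python3 - <<'E'
from h import *
to(*O,205,2.2053)
E
```

```text
move [-4.372e+02 -2.150e+01  1.000e-01] rot [-0.001  0.     0.504] t 0.2 j [ 1.07  0.3   1.52  0.    1.32 -0.07] F [-0.1  0.2 -0.7]
```

The manual's scale: shifts go in shares of 500 mm and turns go in shares of 4 rad. Converting my numbers, -225 mm / 500 = -0.45, -180 mm / 500 = -0.36, 0.3 rad / 4 = 0.075.

Request:
shift_gripper(
  ticks=[
    [[-0.09,-0.004,0],[0,0,0.015]],
    [[-0.18,-0.008,0],[0,0,0.03]],
    [[-0.27,-0.012,0],[0,0,0.045]],
    [[-0.36,-0.018,0],[0,0,0.06]],
    [[-0.45,-0.022,0],[0,0,0.075]],
  ],
  aperture=40,
)

```text
clock: 0.7
eef_pos: [431.7, 393.7, 205.4]
eef_rot: [-3.141, -0.0, 2.406]
wrist_force: [-0.2, 0.9, -0.5]
finger_gap: 57.8
finger_force: 0.0
```

```bash
python3 -c "
from h import *
to(*O,205,2.2053)"
```

```text
move [-203.9   53.     0.4] rot [-0.    -0.     0.201] t 0.7 j [ 0.68  0.38  1.42 -0.    1.35 -0.16] F [-0.2  0.9 -0.5]
```

Scaled: -204 mm / 500 = -0.408, -160 mm / 500 = -0.32, 0.2 rad / 4 = 0.05.

Request:
shift_gripper(
  ticks=[
    [[-0.08,0.02,0],[0,0,0.01]],
    [[-0.16,0.042,0],[0,0,0.02]],
    [[-0.24,0.062,0],[0,0,0.03]],
    [[-0.32,0.084,0],[0,0,0.04]],
    [[-0.408,0.106,0],[0,0,0.05]],
  ],
  aperture=40,
)

```text
clock: 1.2
eef_pos: [618.5, 297.1, 205.3]
eef_rot: [-3.141, -0.0, 2.208]
wrist_force: [-0.1, 1.3, -0.0]
finger_gap: 40.4
finger_force: 0.0
```

Request:
shift_gripper(
  ticks=[
    [[0,0,0],[0,0,0]],
    [[0,0,0],[0,0,0]],
  ],
)

```text
clock: 1.4
eef_pos: [617.6, 297.3, 204.5]
eef_rot: [-3.14, -0.0, 2.208]
wrist_force: [-0.2, 1.1, 0.6]
finger_gap: 39.9
finger_force: 0.0
```

```bash
python3 -c "
from h import *
to(*O,119,2.2053)
s=manip.read_state();R=Rt.from_euler('xyz',s['eef_rot'])
p,c=cloud('wrist');M=manip.camera_info('wrist')['mount']
X=R.apply(c@M[:3,:3].T.copy().reshape(3,3) .reshape(3,3) if 0 else (c.reshape(-1,3)@M[:3,:3].T+M[:3,3]))+s['eef_pos'];X=X.reshape(384,512,3)
f=p.astype(int);m=(f[...,0]>110)&(f[...,1]<60)&(f[...,2]<60)&(abs(X[...,2]-140)<4)
print(m.sum(),rect(X[m][:,:2]),np.median(X[m][:,2]));cv2.imwrite('pics/w1.png',p[:,:,::-1])"
```

```text
move [-1.3  0.2 85.5] rot [-0.001 -0.     0.002] t 1.4 j [ 0.4   0.62  1.07  0.    1.46 -0.24] F [-0.2  1.1  0.6]
684 ((619.1248168945312, 295.1823425292969), (12.551056861877441, 55.732845306396484), 36.81211471557617) 139.1023237112685
```

View pics/w1.png

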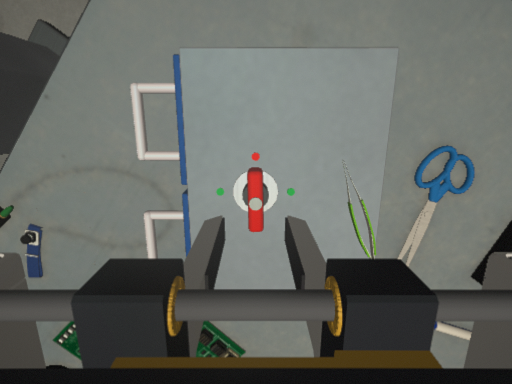

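The wrist view shows the bar at (256,200), upright and central between the fingers. The tweezers at (360,210) are clear of them.

Scaled: 85 mm / 500 = 0.17, 80 mm / 500 = 0.16.

Request:
shift_gripper(
  ticks=[
    [[-0.002,0,0.06],[0,0,0]],
    [[-0.002,0,0.12],[0,0,0]],
    [[-0.002,0,0.16],[0,0,0]],
    [[-0.002,0,0.17],[0,0,0]],
    [[-0.002,0,0.17],[0,0,0]],
  ],
  aperture=40,
)

```text
clock: 1.95
eef_pos: [617.3, 297.8, 120.7]
eef_rot: [-3.141, -0.0, 2.21]
wrist_force: [0.0, 1.6, -0.2]
finger_gap: 39.8
finger_force: 0.0
```

Request:
shift_gripper(
  ticks=[
    [[0,0,0],[0,0,0]],
    [[0,0,0],[0,0,0]],
    [[0,0,0],[0,0,0]],
    [[0,0,0],[0,0,0]],
    [[0,0,0],[0,0,0]],
  ],
  aperture=5,
  grip_n=40,
)

```text
clock: 2.45
eef_pos: [618.4, 297.2, 121.1]
eef_rot: [3.14, 0.0, 2.209]
wrist_force: [1.4, 1.4, 3.9]
finger_gap: 14.0
finger_force: 40.0
```

Scaled: -0.5 rad / 4 = -0.125.

Request:
shift_gripper(
  ticks=[
    [[0,0,0],[0,0,-0.025]],
    [[0,0,0],[0,0,-0.05]],
    [[0,0,0],[0,0,-0.075]],
    [[0,0,0],[0,0,-0.1]],
    [[0,0,0],[0,0,-0.125]],
  ],
  aperture=5,
  grip_n=50,
)

```text
clock: 2.95
eef_pos: [617.9, 296.6, 121.1]
eef_rot: [-3.141, -0.0, 2.711]
wrist_force: [-4.6, -3.4, 6.1]
finger_gap: 14.2
finger_force: 54.0
```

Request:
shift_gripper(
  ticks=[
    [[0,0,0],[0,0,-0.025]],
    [[0,0,0],[0,0,-0.05]],
    [[0,0,0],[0,0,-0.075]],
    [[0,0,0],[0,0,-0.1]],
    [[0,0,0],[0,0,-0.125]],
  ],
)

```text
clock: 3.45
eef_pos: [618.6, 295.7, 121.3]
eef_rot: [-3.14, 0.001, -3.071]
wrist_force: [-2.2, -9.6, 11.1]
finger_gap: 13.2
finger_force: 49.8
```

Scaled: -0.5 rad / 4 = -0.125.

Request:
shift_gripper(
  ticks=[
    [[0,0,0],[0,0,-0.025]],
    [[0,0,0],[0,0,-0.05]],
    [[0,0,0],[0,0,-0.075]],
    [[0,0,0],[0,0,-0.1]],
    [[0,0,0],[0,0,-0.125]],
  ],
)

```text
clock: 3.95
eef_pos: [618.7, 295.2, 121.3]
eef_rot: [-3.139, -0.0, -2.571]
wrist_force: [0.0, -11.3, 6.3]
finger_gap: 13.3
finger_force: 49.9
```

Request:
shift_gripper(
  ticks=[
    [[0,0,0],[0,0,-0.015]],
    [[0,0,0],[0,0,-0.015]],
    [[0,0,0],[0,0,-0.015]],
  ],
)

```text
clock: 4.25
eef_pos: [618.7, 295.2, 121.3]
eef_rot: [-3.139, -0.0, -2.516]
wrist_force: [-1.1, -12.5, 6.2]
finger_gap: 13.7
finger_force: 49.8
```

Request:
shift_gripper(
  ticks=[
    [[0,0,0],[0,0,0]],
    [[0,0,0],[0,0,0]],
    [[0,0,0],[0,0,0]],
    [[0,0,0],[0,0,0]],
  ],
  aperture=36,
)

```text
clock: 4.65
eef_pos: [617.9, 297.2, 120.3]
eef_rot: [3.141, -0.0, -2.514]
wrist_force: [0.2, 0.1, 0.4]
finger_gap: 36.0
finger_force: 0.0
```

Request:
shift_gripper(
  ticks=[
    [[0,0,-0.04],[0,0,0]],
    [[0,0,-0.09],[0,0,0]],
    [[0,0,-0.14],[0,0,0]],
    [[0,0,-0.14],[0,0,0]],
  ],
)

```text
clock: 5.05
eef_pos: [619.0, 297.7, 194.4]
eef_rot: [-3.14, 0.006, -2.514]
wrist_force: [-0.5, 0.6, 0.2]
finger_gap: 35.7
finger_force: 0.0
```

```bash
python3 -c "
from h import *
p,X=cloud('wrist');cv2.imwrite('pics/w2.png',p[:,:,::-1])
print(cab(-120,67.5),cab(-120,-67.5))
to(*cab(-120,-67.5),190,2.2053)
to(*cab(-120,67.5),190,2.2053)
"
```

```text
[481.84229098 279.53931488] [561.85898586 170.80878311]
move [120.1 -69.3   1.6] rot [0.002 0.003 1.564] t 5.1 j [ 0.39  0.62  1.09  0.    1.43 -1.8 ] F [-0.  -0.  -1.1]
move [121.1  65.7   1.5] rot [0.002 0.003 1.564] t 5.1 j [ 0.39  0.62  1.09  0.    1.43 -1.8 ] F [-0.  -0.  -1.1]
```

View pics/w2.png

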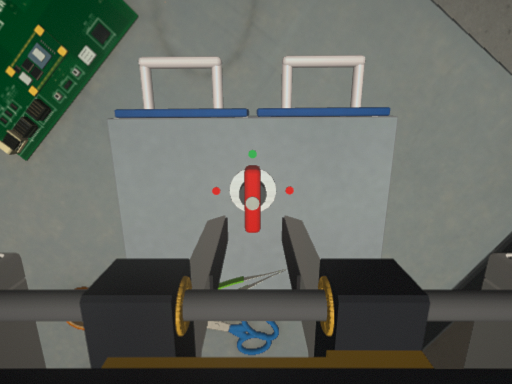

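The bar at (253,195) now lies along cabinet x, at the green mark (253,154), and both drawers are shut. I'll try the left one first.

Scaled: 121 mm / 500 = 0.242, 100 mm / 500 = 0.2, 0.7 rad / 4 = 0.175.

Request:
shift_gripper(
  ticks=[
    [[0.05,0.026,0],[0,0,0.035]],
    [[0.1,0.052,0],[0,0,0.07]],
    [[0.15,0.08,0],[0,0,0.105]],
    [[0.2,0.106,0],[0,0,0.14]],
    [[0.242,0.132,0],[0,0,0.175]],
  ],
)

```text
clock: 5.6
eef_pos: [479.5, 279.0, 189.0]
eef_rot: [-3.141, -0.002, 3.063]
wrist_force: [-0.0, 0.5, 0.2]
finger_gap: 35.9
finger_force: 0.0
```

Request:
shift_gripper(
  ticks=[
    [[0,0,0],[0,0,0.035]],
    [[0,0,0],[0,0,0.07]],
    [[0,0,0],[0,0,0.105]],
    [[0,0,0],[0,0,0.14]],
    [[0,0,0],[0,0,0.175]],
  ],
)

```text
clock: 6.1
eef_pos: [480.8, 279.3, 189.1]
eef_rot: [-3.14, -0.001, 2.363]
wrist_force: [1.3, -0.2, -0.1]
finger_gap: 36.0
finger_force: 0.0
```

Request:
shift_gripper(
  ticks=[
    [[0,0,0],[0,0,0.025]],
    [[0,0,0],[0,0,0.04]],
    [[0,0,0],[0,0,0.04]],
  ],
)

```text
clock: 6.4
eef_pos: [480.8, 279.3, 189.2]
eef_rot: [-3.14, -0.0, 2.208]
wrist_force: [-0.1, 0.3, -0.1]
finger_gap: 36.0
finger_force: 0.0
```

```bash
python3 -c "
from h import *
to(*cab(-120,67.5),59,2.2053)
s=manip.read_state();R=Rt.from_euler('xyz',s['eef_rot'])
p,c=cloud('wrist');M=manip.camera_info('wrist')['mount']
X=(R.apply(c.reshape(-1,3)@M[:3,:3].T+M[:3,3])+s['eef_pos']).reshape(384,512,3)
q=X-[*cab(-120,67.5),0];c,s=np.cos(TH),np.sin(TH);a=q[...,0]*c+q[...,1]*s;b=-q[...,0]*s+q[...,1]*c
m=(p.min(-1)>140)&(abs(X[...,2]-82)<6)&(abs(b)<25)&(abs(a)<25)
print(m.sum(),a[m].min(),a[m].max(),np.median(X[m][:,2]))
cv2.imwrite('pics/w3.png',p[:,:,::-1])"
```

```text
move [ -0.5   1.2 130.2] rot [-0.002 -0.     0.003] t 6.4 j [ 0.46  0.33  1.52  0.    1.29 -0.18] F [-0.1  0.3 -0.1]
423 -4.142941965443084 4.292623001557438 82.8909554384667
```

View pics/w3.png

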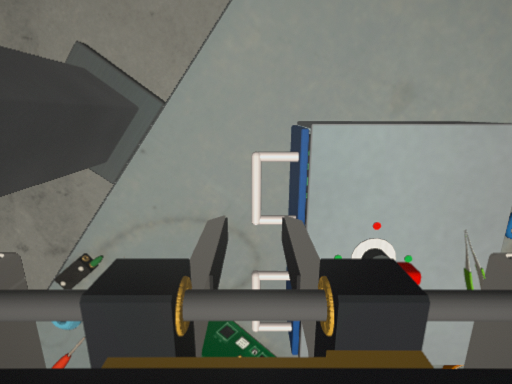

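The left handle at (256,188) is centred between the fingers, with the bar within 1 mm of my estimate.

Scaled: 130 mm / 500 = 0.26, 125 mm / 500 = 0.25.

Request:
shift_gripper(
  ticks=[
    [[0,0.002,0.07],[0,0,0]],
    [[0,0.002,0.14],[0,0,0]],
    [[0,0.002,0.21],[0,0,0]],
    [[0,0.002,0.25],[0,0,0]],
    [[0,0.002,0.26],[0,0,0]],
  ],
)

```text
clock: 6.95
eef_pos: [480.7, 279.4, 57.7]
eef_rot: [-3.137, -0.001, 2.211]
wrist_force: [-0.3, -0.1, 0.1]
finger_gap: 36.3
finger_force: 0.0
```

Request:
shift_gripper(
  ticks=[
    [[0,0,0],[0,0,0]],
    [[0,0,0],[0,0,0]],
    [[0,0,0],[0,0,0]],
    [[0,0,0],[0,0,0]],
    [[0,0,0],[0,0,0]],
  ],
  aperture=3,
  grip_n=20,
)

```text
clock: 7.45
eef_pos: [482.1, 280.0, 61.5]
eef_rot: [3.141, 0.0, 2.209]
wrist_force: [-2.8, -2.9, 6.9]
finger_gap: 9.9
finger_force: 20.0
```

```bash
python3 -c "
from h import *
a=cab(-120,67.5)-100*np.array([np.cos(TH),np.sin(TH)])
to(*a,59,manip.read_state()['eef_rot'][2])"
```

```text
move [   0.2 -100.4    2.4] rot [0. 0. 0.] t 7.45 j [ 0.46  0.48  1.64 -0.    1.03 -0.18] F [-2.8 -2.9  6.9]
```

Pull is tool -y. I'll pull gently, a few millimetres at a time.

Scaled: -2 mm / 500 = -0.004, -1.5 mm / 500 = -0.003.

Request:
shift_gripper(
  ticks=[
    [[0,-0.001,0],[0,0,0]],
    [[0,-0.002,0],[0,0,0]],
    [[0,-0.003,0],[0,0,0]],
    [[0,-0.004,0],[0,0,0]],
    [[0,-0.004,0],[0,0,0]],
  ],
)

```text
clock: 7.95
eef_pos: [481.2, 279.3, 61.5]
eef_rot: [3.139, 0.0, 2.209]
wrist_force: [1.5, 0.7, 6.8]
finger_gap: 10.1
finger_force: 20.0
```

Scaled: -1 mm / 500 = -0.002, -0.5 mm / 500 = -0.001.

Request:
shift_gripper(
  ticks=[
    [[0,-0.001,0],[0,0,0]],
    [[0,-0.002,0],[0,0,0]],
    [[0,-0.002,0],[0,0,0]],
  ],
)

```text
clock: 8.25
eef_pos: [480.4, 278.7, 61.4]
eef_rot: [3.139, 0.0, 2.209]
wrist_force: [1.4, 0.9, 6.6]
finger_gap: 9.9
finger_force: 20.0
```

Request:
shift_gripper(
  ticks=[
    [[0,-0.001,0],[0,0,0]],
    [[0,-0.002,0],[0,0,0]],
    [[0,-0.002,0],[0,0,0]],
  ],
)

```text
clock: 8.55
eef_pos: [479.6, 278.1, 61.4]
eef_rot: [3.139, 0.0, 2.209]
wrist_force: [0.1, 1.1, 7.5]
finger_gap: 9.5
finger_force: 20.0
```

Scaled: -1 mm / 500 = -0.002, -0.5 mm / 500 = -0.001.

Request:
shift_gripper(
  ticks=[
    [[0,-0.001,0],[0,0,0]],
    [[0,-0.002,0],[0,0,0]],
    [[0,-0.002,0],[0,0,0]],
  ],
)

```text
clock: 8.85
eef_pos: [478.8, 277.5, 61.5]
eef_rot: [3.139, 0.0, 2.209]
wrist_force: [1.4, 1.5, 7.3]
finger_gap: 10.0
finger_force: 20.0
```

Request:
shift_gripper(
  ticks=[
    [[0,-0.001,0],[0,0,0]],
    [[0,-0.002,0],[0,0,0]],
    [[0,-0.002,0],[0,0,0]],
  ],
)

```text
clock: 9.15
eef_pos: [478.0, 276.9, 61.4]
eef_rot: [3.139, 0.0, 2.209]
wrist_force: [0.7, 1.6, 6.6]
finger_gap: 10.0
finger_force: 20.0
```

It has moved 5 mm with only about 2 N, so the left drawer looks free. A little further, then out to the stop.

Scaled: -5 mm / 500 = -0.01, -4 mm / 500 = -0.008.

Request:
shift_gripper(
  ticks=[
    [[0,-0.002,0],[0,0,0]],
    [[0,-0.004,0],[0,0,0]],
    [[0,-0.006,0],[0,0,0]],
    [[0,-0.008,0],[0,0,0]],
    [[0,-0.01,0],[0,0,0]],
  ],
)

```text
clock: 9.65
eef_pos: [474.0, 274.0, 61.4]
eef_rot: [3.139, 0.0, 2.209]
wrist_force: [0.8, 0.9, 6.6]
finger_gap: 10.2
finger_force: 20.0
```

Now at 10 mm with low force, so it is free.

Scaled: -40 mm / 500 = -0.08, -32 mm / 500 = -0.064.

Request:
shift_gripper(
  ticks=[
    [[0,-0.016,0],[0,0,0]],
    [[0,-0.032,0],[0,0,0]],
    [[0,-0.048,0],[0,0,0]],
    [[0,-0.064,0],[0,0,0]],
    [[0,-0.08,0],[0,0,0]],
  ],
)

```text
clock: 10.15
eef_pos: [441.5, 250.0, 61.4]
eef_rot: [3.139, 0.0, 2.209]
wrist_force: [0.8, 3.0, 8.7]
finger_gap: 10.0
finger_force: 20.0
```

Request:
shift_gripper(
  ticks=[
    [[0,-0.016,0],[0,0,0]],
    [[0,-0.032,0],[0,0,0]],
    [[0,-0.048,0],[0,0,0]],
    [[0,-0.064,0],[0,0,0]],
    [[0,-0.08,0],[0,0,0]],
  ],
)

```text
clock: 10.65
eef_pos: [409.3, 226.3, 61.4]
eef_rot: [3.139, 0.0, 2.209]
wrist_force: [-0.6, 4.2, 8.0]
finger_gap: 9.7
finger_force: 20.0
```

Scaled: -8 mm / 500 = -0.016, -6 mm / 500 = -0.012.

Request:
shift_gripper(
  ticks=[
    [[0,-0.004,0],[0,0,0]],
    [[0,-0.008,0],[0,0,0]],
    [[0,-0.012,0],[0,0,0]],
    [[0,-0.016,0],[0,0,0]],
    [[0,-0.016,0],[0,0,0]],
  ],
)

```text
clock: 11.15
eef_pos: [402.8, 221.5, 61.4]
eef_rot: [3.14, -0.0, 2.209]
wrist_force: [-2.7, 2.2, 10.3]
finger_gap: 9.9
finger_force: 20.0
```

Scaled: -2 mm / 500 = -0.004, -1 mm / 500 = -0.002.

Request:
shift_gripper(
  ticks=[
    [[0,-0.002,0],[0,0,0]],
    [[0,-0.004,0],[0,0,0]],
    [[0,-0.004,0],[0,0,0]],
  ],
)

```text
clock: 11.45
eef_pos: [401.6, 220.6, 61.4]
eef_rot: [3.139, -0.0, 2.209]
wrist_force: [-0.2, 5.1, 7.0]
finger_gap: 9.7
finger_force: 20.0
```

Request:
shift_gripper(
  ticks=[
    [[0,0,0],[0,0,0]],
    [[0,0,0],[0,0,0]],
    [[0,0,0],[0,0,0]],
    [[0,0,0],[0,0,0]],
  ],
  aperture=36,
)

```text
clock: 11.85
eef_pos: [400.8, 219.8, 60.3]
eef_rot: [-3.141, -0.0, 2.209]
wrist_force: [0.4, 0.3, -0.1]
finger_gap: 34.9
finger_force: 0.0
```

Request:
shift_gripper(
  ticks=[
    [[0,0,-0.04],[0,0,0]],
    [[0,0,-0.11],[0,0,0]],
    [[0,0,-0.19],[0,0,0]],
    [[0,0,-0.27],[0,0,0]],
    [[0,0,-0.28],[0,0,0]],
  ],
)

```text
clock: 12.35
eef_pos: [402.3, 220.5, 204.7]
eef_rot: [3.135, 0.001, 2.209]
wrist_force: [0.6, -0.6, -1.2]
finger_gap: 36.1
finger_force: 0.0
```

Request:
shift_gripper(
  ticks=[
    [[0,0,0],[0,0,0]],
    [[0,0,0],[0,0,0]],
    [[0,0,0],[0,0,0]],
  ],
)

```text
clock: 12.65
eef_pos: [400.5, 219.7, 199.0]
eef_rot: [-3.139, -0.0, 2.209]
wrist_force: [0.2, 0.6, -0.1]
finger_gap: 35.9
finger_force: 0.0
```

```bash
python3 - <<'E'
from h import *
p,X=cloud("wrist");cv2.imwrite('pics/w4.png',p[:,:,::-1])
p,X=cloud("top");cv2.imwrite('pics/t4.png',cv2.resize(p[80:300,60:400,::-1],None,fx=2,fy=2))
E
```

```text
(no output)
```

View pics/w4.png

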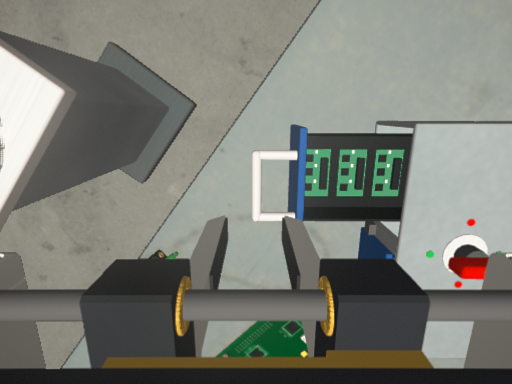

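View pics/t4.png

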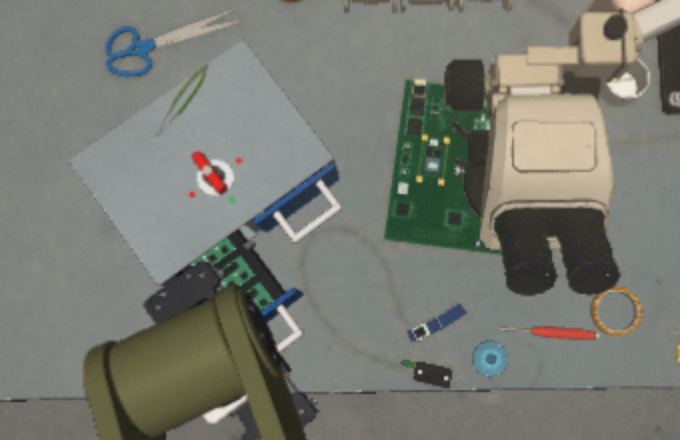

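The left drawer is fully out, with its handle at (256,188) in the wrist view, a travel of about 100 mm. The right one is shut, the lock bar is at green, the loose things are untouched and the gripper is clear.

```bash
python3 -c "
from cell import manip
print(manip.sign_off())"
```

```text
the job is handed in; nothing more can be done
None
```

I turned the lock to the green marks and pulled the left drawer, the free one, out about 100 mm to its stop; the right drawer stayed shut and was never pulled, the loose things look undisturbed, the gripper is clear, and the job is handed in (no verdict was returned).

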